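# Slide the two bench bottles home into their dock

### The arm

A 6-joint arm with a two-finger parallel gripper is mounted at the origin on a cart in front of the work surface, level with it; the furniture and walls round the work are solid. World frame = base frame: x ahead of the robot, y to its left, z up, the work surface at z = 0. Lengths are in m, angles in degrees, forces in N, time in s.
With the tool pointing down it reaches from about 0.35 to 0.875 m from the base axis. Payload 4.2 kg.
Tool frame: the origin (TCP) lies on the centre line of the jaws, within the pads' length; the fingertips stand 22 mm ahead of it and the grasp point (between the pads) lies 3 mm ahead of it (r.tcp_to_tips is the distance from the TCP to the fingertips, in m); z points along the fingers, y is the line along which they close (so a half turn about z gives the same grasp; the last joint's range is limited). The gripper opens to 87 mm and grips with 3 to 60 N. Pads are 19 mm wide; open, the fingers measure 117 mm over their backs; the gripper's body (75 mm by 190 mm) begins 51 mm behind the grasp point.
Start: joints at [-56.001, 22.042, 0.453, 0, -68.411, -14.817], TCP at [0.205, -0.59, 0.245] pointing down, gripper open.
Joint ranges: [-179.83, 179.83], [-69.29, 118.12], [-61.27, 80.66], [-181.25, 117.63], [-171.15, -9.14], [-177.46, 177.46]. Speed limits (degrees/s): [159.86, 159.86, 180, 180, 180, 180].

### API

Orientations are given as a 3x3 rotation matrix whose columns are the frame's x, y, z axes.
In Python, from station import r gives the robot as it stands.
- The arm moves only by the tool apply_moves, never from a script. Its argument "plan" is a list of rows, each an object with "grip": the opening, from 0 (shut) to 1 (fully open); "offset": the shift along the tool's x, y, z in cm, a list of three; "spin": the turn about the tool's z in rad. A call has 1 to 5 rows; each row is the pose to reach, as a shift and turn from the pose commanded when the call began, along the tool's axes at that moment; what a row does not reach only later rows make up. A row lasts 1/10 s, in which the tool goes at most 50 mm and 8.59 degrees, less where a joint would pass 70% of its speed; a pose out of reach is approached as far as the arm can. A call with a gripper value outside its range is refused whole. The fingers move at their own pace and stop on an object; the grip force is fixed at half the most. Time passes only in rows, so rows that repeat a pose let the fingers close. It gives the time, the measured TCP pose, the force, the opening and the grip force at its end, in the units of the state.
- r.sense(): the state, without advancing time (a new reading comes with each control period).
- r.capture(name): name is "scene" or "top"; returns a dict with "img" (480x640x3 uint8, blue, green, red), "depth" (480x640 float32, m along the optical axis (not along the pixel's ray), 0 where there is no reading), "mtx" (3x3 intrinsics, pixels), "R" (3x3) and "t" (3): a world point X has camera coordinates R X + t. Camera axes: x right, y down, z forward; pixel columns grow to the right and rows downward; lengths in m; the calibration is good to about 2 mm. A picture is of the moment at which its call begins.
- r.finish_job(): hands the job in; it is judged then, once.
The state is a dict: "time_s": time; "joints": joint angles; "joint_velocities": joint speeds; "effort": joint torques, N m; "tcp_pos": TCP position; "ee_rot": TCP orientation; "wrist_force": force on the tool from outside, world axes, zero at the start; "moment": the same for the moment, N m; "gripper_width": opening from 0.0 (shut) to 1.0 (fully open); "gripper_force": force on a finger pad.
Only numpy, scipy, OpenCV 4.12 (cv2) and the standard library are available. Lean on these libraries where they do the work, as an engineer would, in place of code of your own. Each camera call takes 0.05 s, during which the arm holds its last target. There are 200 camera calls.

### The job

The two squeeze bottles have been left out on the bench. Push each one along the bench top, low on its body so that it stays standing, into its own bay of the low wooden dock - the bigger bottle into the wide bay, the smaller bottle into the narrow bay - until it is fully home against the back of the bay. Only push them: do not put the fingers round a bottle or lift it, do not tip one over, and leave the jar stack, wax block, bowl and pliers where they are.

Things in the scene. Friction and masses are not known exactly. Their poses are not given: they have to be found in the camera images.
- pickle_bottle: the bigger squeeze bottle, round, white polythene with a blue nozzle, standing loose: body 56 mm in diameter (radius 28) up to 74 mm high, then a neck 35 mm wide to 83 mm and a nozzle 25 mm wide tapering to 118 mm high; about 0.12 kg; origin at the centre of its underside, z up. Friction with the bench about 0.6: pushed slowly below about 35 mm it slides, pushed higher it tips
- flux_bottle: the smaller squeeze bottle, round, white polythene with a white nozzle, standing loose: body 45 mm in diameter (radius 22.5) up to 59 mm high, then a neck 29 mm wide to 67 mm and a nozzle 20 mm wide tapering to 97 mm high; about 0.07 kg; origin at the centre of its underside, z up. Friction with the bench about 0.6: pushed slowly below about 28 mm it slides, pushed higher it tips
- bottle_dock: low fence of pale wood fixed on the bench, 58 mm deep (x), 175 mm wide (y), 24 mm high, no floor: bottles slide in on the bench top. Origin at the centre of its footprint on the bench. Two bays open towards its -x side between four cheeks 12 mm thick (two side by side in the middle) with rounded ends at local x = -29 mm
- wide_bay_home (a point): bench-level point where the bigger bottle's underside centre lies when it touches the back of the wide bay (67 mm wide, dock-local centre y +42 mm, back face x +17 mm); axes as the dock, +x into the bay. The bottle then sticks out 10 mm in front of the cheeks
- narrow_bay_home (a point): bench-level point where the smaller bottle's underside centre lies when it touches the back of the narrow bay (54 mm wide, dock-local centre y -48.5 mm, back face x +7 mm); axes as the dock, +x into the bay. The bottle then sticks out 9 mm in front of the cheeks
- jar_stack: bystander: upright stack of clear screw pots, 42 mm across, 87 mm high; origin at the centre of its underside
- beeswax: bystander: yellow-brown wax block 30x46x19 mm; origin at the centre of its underside
- white_bowl: bystander: white bowl 70 mm across, 37 mm high; origin at the centre of its underside
- pliers: bystander: pliers with red grips, lying, 47x144x12 mm; origin at the centre of the underside

How it is judged:
By the outcome, as a careful person would: the job done as asked, in the order asked, and still so for the second after the job is handed in, with the robot touching nothing.
It also fails if it takes over 67 s, if anything falls off the work surface, if the arm or the gripper's body presses on something with over 40 N, if the wrist force passes 120 N, or if a joint passes its speed limit or range.

## Working session

There is one attempt and no reset: what is moved stays moved. The work goes in short steps, Python scripts to look and compute and a tool call to move; the robot and the scene stay as the last step left them, time stands still between calls to the robot, and variables do not carry over. Pictures are saved under pics/ and viewed, at most 10 in all, crops included, and the job is handed in when it is done.

Besides the shell and the picture viewer there is one more tool, called as name([rows], argument=value, ...), one row to a line, values as JSON. apply_moves: Moves the arm, as the interface text tells. Its arguments: {"type":"object","properties":{"plan":{"type":"array"}},"required":["plan"]}

```bash
ls && mkdir -p pics
cat > h.py <<'E'
import numpy as np, cv2
from station import r
def pts(c):
    d=c["depth"];v,u=np.mgrid[:480,:640];K=c["mtx"]
    P=np.stack([(u-K[0,2])/K[0,0]*d,(v-K[1,2])/K[1,1]*d,d],-1)
    W=(P-np.array(c["t"]).ravel())@np.array(c["R"]); W[d==0]=np.nan
    return W
E
python3 - <<'E'
from h import *
for n in("top","scene"):
    c=r.capture(n);cv2.imwrite(f"pics/{n}0.png",c["img"]);np.savez(f"{n}0.npz",**c)
    print(n,-c["R"].T@c["t"],c["R"].round(3).tolist())
s=r.sense();print(s["ee_rot"],s["tcp_pos"],s["time_s"],s["gripper_width"])
E
```

```text
pics
top [ 0.37215926 -0.09728646  0.92971934] [[0.027, -0.999, -0.028], [-0.989, -0.023, -0.149], [0.149, 0.032, -0.988]]
scene [-0.39987725  0.45565256  0.52544241] [[-0.486, -0.874, 0.026], [-0.382, 0.185, -0.906], [0.787, -0.45, -0.423]]
[[-9.44522348e-01 -3.28446292e-01 -7.52989027e-04]
 [-3.28447132e-01  9.44520665e-01  1.78736153e-03]
 [ 1.24161430e-04  1.93551999e-03 -9.99998119e-01]] [ 0.20522702 -0.58982067  0.24359747] 0.1 1.0000120378256998
```

View pics/top0.png

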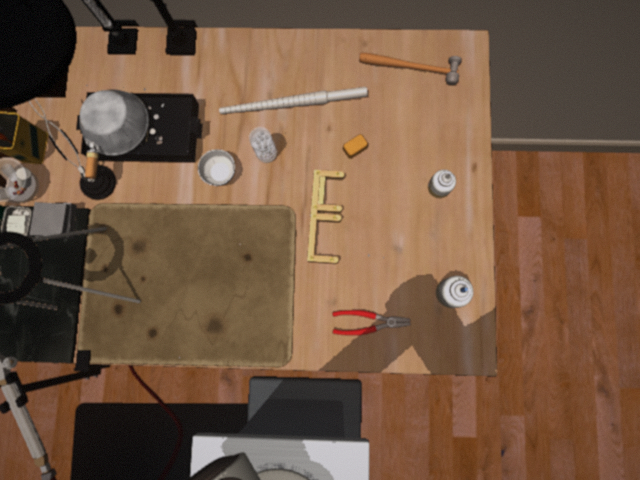

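View pics/scene0.png

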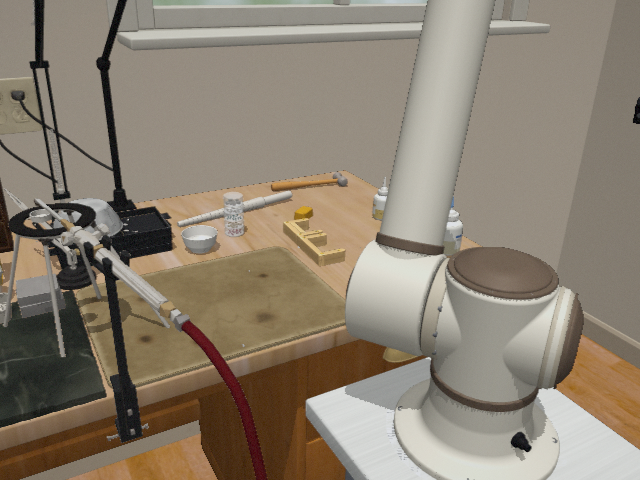

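The top view has image up as +x and image right as -y. The dock is at about (325,217), open towards -y. The wide bay is at about (325,237) and the narrow one at about (330,191). The pickle bottle is at (455,291), flux at (443,183), wax at (355,145) and pliers at (370,322). In the scene view the arm hides the gripper. Next I'll work out positions.

Run:
```python
from h import *
c=dict(np.load("top0.npz"));W=pts(c)
u,v=np.meshgrid(np.arange(640),np.arange(480))
def reg(a,b,c_,d,z0=.004,z1=.2):
    m=(u>=a)&(u<b)&(v>=c_)&(v<d)&(W[...,2]>z0)&(W[...,2]<z1);return W[m]
for n,b,zz in(("pickle",(428,485,262,315),[(.01,.05),(.055,.085),(.085,.13)]),("flux",(422,465,165,202),[(.01,.045),(.045,.07),(.07,.11)])):
    for z in zz:
        p=reg(*b,*z)
        if len(p)>2:
            (cx,cy),rad=cv2.minEnclosingCircle(p[:,:2].astype(np.float32)); print(n,z,len(p),cx,cy,rad,p[:,2].max(),p[:,2].mean())
d=reg(300,352,163,270,.012,.03)
print("dock",len(d),cv2.minAreaRect(d[:,:2].astype(np.float32)),cv2.boxPoints(cv2.minAreaRect(d[:,:2].astype(np.float32))).round(4).tolist(),np.median(d[:,2]))
for n,b in(("wax",(338,372,130,160)),("pliers",(325,415,303,340))):
    p=reg(*b,.005);print(n,p.min(0),p.max(0))
p=reg(340,420,220,300,-.05);print("bench z",np.median(p[:,2]))
# colour: dock mask centre lines
print("edge of bench y at row 200:",W[200,486],W[200,495])
```

```text
pickle (0.01, 0.05) 142 0.41829466819763184 -0.30259090662002563 0.027759186923503876 0.049722106041000934 0.029937118138761484
pickle (0.055, 0.085) 631 0.41912853717803955 -0.30357953906059265 0.027387451380491257 0.08495433673016821 0.0703361935258004
pickle (0.085, 0.13) 148 0.41819286346435547 -0.3024559020996094 0.0160466767847538 0.12061040540475665 0.09286536784757313
flux (0.01, 0.045) 147 0.6178642511367798 -0.282013475894928 0.022354358807206154 0.044550850034720445 0.028281956830820805
flux (0.045, 0.07) 368 0.6193068027496338 -0.2851583659648895 0.022442616522312164 0.06997948236483495 0.057002488250267255
flux (0.07, 0.11) 74 0.6188759803771973 -0.2840423882007599 0.009185892529785633 0.0964812920034942 0.07688476139353204
dock 1446 ((0.5560262203216553, -0.06994708627462387), (0.057439688593149185, 0.17589345574378967), 87.7562255859375) [[0.46700000762939453, -0.09520000219345093], [0.642799973487854, -0.10209999978542328], [0.6449999809265137, -0.04470000043511391], [0.4693000018596649, -0.03779999911785126]] 0.024505214068334016
wax [ 0.67378406 -0.15231217  0.00519303] [ 0.71863712 -0.09008413  0.02444663]
pliers [ 0.33650795 -0.23205938  0.00511945] [ 0.39493702 -0.08652794  0.0162767 ]
bench z 0.0006445261313516818
edge of bench y at row 200: [ 5.97018351e-01 -3.75170214e-01 -2.13291156e-05] [ 0.78641393 -0.63973266 -0.78045354]
```

apply_moves([
  {"grip": 0, "offset": [-4, 2, 0], "spin": 0.05},
  {"grip": 0, "offset": [-8, 4, 0], "spin": 0.05},
  {"grip": 0, "offset": [-12, 6, 0], "spin": 0.05},
  {"grip": 0, "offset": [-16, 8, 0], "spin": 0.05},
])

```text
time_s: 0.5
tcp_pos: [0.3309, -0.4607, 0.2441]
ee_rot: [[-0.96, -0.28, -0.001], [-0.28, 0.96, 0.001], [0.0, 0.001, -1.0]]
wrist_force: [0.3, -0.2, -0.4]
gripper_width: 0.722
gripper_force: 0.0
```

Run:
```python
from h import *
s=r.sense();print(s["ee_rot"],s["tcp_pos"],s["time_s"],s["gripper_width"])
c=r.capture("scene");cv2.imwrite("pics/scene1.png",c["img"]);np.savez("scene1.npz",**c)
```

```text
[[-9.59895191e-01 -2.80358571e-01 -5.41896823e-04]
 [-2.80358898e-01  9.59895013e-01  6.71891493e-04]
 [ 3.31793520e-04  7.96871009e-04 -9.99999627e-01]] [ 0.33090436 -0.46067448  0.24409333] 0.5 0.7215826432539846
```

View pics/scene1.png

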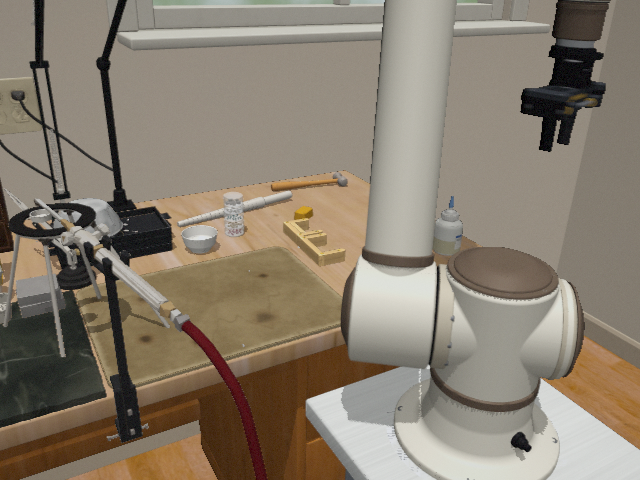

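The gripper is now in view at about (565,100), with the fingers below a dark crossbar body. I'll measure its profile in the tool frame, because the body could hit the tall nozzles.

Run:
```python
from h import *
c=dict(np.load("scene1.npz"));W=pts(c)
s=r.sense();R=np.array(s["ee_rot"]);t=np.array(s["tcp_pos"])
T=(W[40:165,505:620].reshape(-1,3)-t)@R
T=T[(np.abs(T)<.2).all(1)]
for z in np.arange(.025,-.17,-.01):
    p=T[(T[:,2]<=z)&(T[:,2]>z-.01)]
    if len(p): print(f"{z:.3f} n{len(p)} x {p[:,0].min()*1e3:.0f} {p[:,0].max()*1e3:.0f}  y {p[:,1].min()*1e3:.0f} {p[:,1].max()*1e3:.0f}")
I=c["img"][20:170,490:640];cv2.imwrite("pics/crop1.png",cv2.resize(I,None,fx=4,fy=4,interpolation=cv2.INTER_CUBIC))
```

```text
0.025 n95 x -5 18  y -44 40
0.015 n136 x -4 19  y -46 39
0.005 n136 x -4 18  y -46 43
-0.005 n139 x -5 19  y -46 45
-0.015 n147 x -5 20  y -47 45
-0.025 n133 x -5 20  y -51 46
-0.035 n53 x -4 21  y -60 47
-0.045 n237 x -32 45  y -88 88
-0.055 n483 x -31 46  y -95 88
-0.065 n493 x -31 46  y -94 94
-0.075 n437 x -31 45  y -99 95
-0.085 n682 x -31 45  y -99 94
-0.095 n234 x -19 34  y -53 19
-0.105 n229 x -16 33  y -55 18
-0.115 n232 x -16 32  y -55 16
-0.125 n234 x -17 30  y -57 17
-0.135 n265 x -31 45  y -51 19
-0.145 n262 x -29 45  y -54 36
-0.155 n287 x -31 45  y -25 39
-0.165 n170 x -20 43  y -13 32
```

View pics/crop1.png

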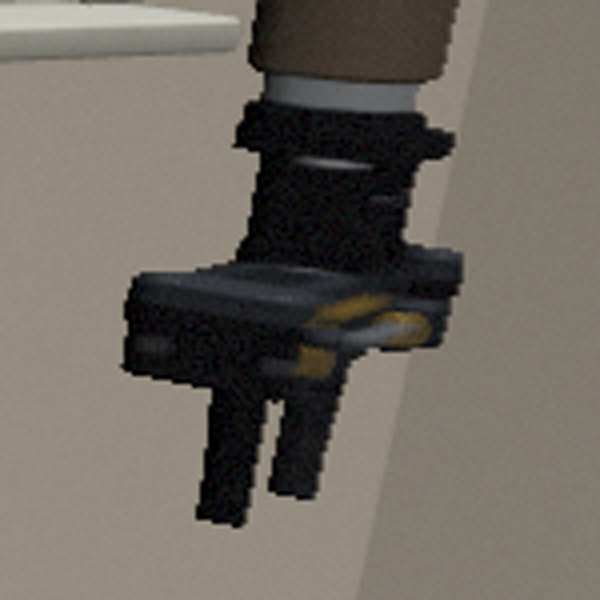

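The crop shows the crossbar's visible side (tool +x) with a yellow part, possibly recessed, in the middle (crop 300-430, 300-370). I'll map that face against y.

Run:
```python
from h import *
c=r.capture("scene");W=pts(c)
s=r.sense();R=np.array(s["ee_rot"]);t=np.array(s["tcp_pos"]);print(t,s["gripper_width"])
T=(W[40:165,505:630].reshape(-1,3)-t)@R*1e3
T=T[(np.abs(T)<200).all(1)]
f=T[(T[:,2]>-30)&(T[:,2]<22)];print("finger x",np.percentile(f[:,0],[1,99]),np.percentile(f[:,1],[1,99]))
print("rows y, cols z bins: max x / min x")
zb=list(range(-100,-30,10));print(zb)
for y in range(-100,100,10):
    o=[]
    for z in zb:
        p=T[(T[:,1]>=y)&(T[:,1]<y+10)&(T[:,2]>=z)&(T[:,2]<z+10)]
        o.append(f"{p[:,0].min():4.0f}/{p[:,0].max():3.0f}" if len(p) else "   -    ")
    print(y,*o)
```

```text
[ 0.33299924 -0.45894895  0.24434261] 0.6321854522847448
finger x [-10.78509359  11.99559883] [-40.91944488  46.49284568]
rows y, cols z bins: max x / min x
[-100, -90, -80, -70, -60, -50, -40]
-100   14/ 33   37/ 37   36/ 38    -        -        -        -    
-90   12/ 38   36/ 38    8/ 39    3/ 38   33/ 38   32/ 35    -    
-80   18/ 36   27/ 39    7/ 38    3/ 38   33/ 37   33/ 34    -    
-70   21/ 35   25/ 39   12/ 27   37/ 37   37/ 38    -        -    
-60   21/ 26   25/ 28   12/ 38   37/ 39   36/ 40   13/ 14    -    
-50   23/ 26   25/ 26   15/ 39   23/ 38   36/ 39   11/ 14   11/ 13
-40   21/ 27   24/ 27   18/ 36    1/ 39   -1/ 38   12/ 15    2/ 12
-30   23/ 26   23/ 26   22/ 22   28/ 34   31/ 32    -        7/ 13
-20   25/ 27   23/ 27   22/ 25   26/ 34    -        -        -    
-10   25/ 27   25/ 27   22/ 25   27/ 34    -        -        -    
0  -19/ 27    8/ 27   22/ 25   30/ 33   31/ 32    -        -    
10  -25/ 27  -16/ 26   22/ 25   31/ 34   32/ 32    -        -    
20  -24/ 24  -20/ 26   22/ 25    -        -        -        -    
30  -24/ 25  -20/ 26   23/ 37   37/ 38   36/ 38    -       10/ 12
40  -24/ 26  -20/ 27   23/ 38   36/ 38   36/ 39    -      -11/ 13
50  -23/ 25  -20/ 26   29/ 38   36/ 39   31/ 39    -        -    
60  -31/ 33    -       30/ 39   30/ 39   30/ 40    -        -    
70  -36/ 38   36/ 38   35/ 36   34/ 34   36/ 37    -        -    
80  -36/ 37  -15/ 39  -37/ 38  -37/ 38  -38/ 38  -36/ 36    -    
90  -34/ 37  -36/ 38  -38/ 38   32/ 32    2/ 31  -25/-25    -
```

```bash
cat >> h.py <<'E'
HX=np.array([.0391,.9992]);WIDE=np.array([.5136,-.0793]);NARROW=np.array([.6039,-.0873])
def go(x,y,z,yaw):
    """offset (cm, tool axes) and spin (rad) from the present pose; yaw = heading of tool +x, deg"""
    s=r.sense();R=np.array(s["ee_rot"]);t=np.array(s["tcp_pos"])
    now=np.degrees(np.arctan2(R[1,0],R[0,0]));d=(now-yaw+180)%360-180
    print("offset",((np.array([x,y,z])-t)@R*100).round(2),"spin",np.radians(d).round(4),"rows",np.ceil(abs(d)/8.59))
E
python3 - <<'E'
from h import *
c=dict(np.load("top0.npz"));W=pts(c)
for b,z in(((428,485,262,315),.1),((422,465,165,202),.085)):
    p=W[b[2]:b[3],b[0]:b[1]].reshape(-1,3);p=p[p[:,2]>z];print(len(p),p.min(0).round(4),p.max(0).round(4))
c=r.capture("scene");W=pts(c);s=r.sense();T=(W[40:165,505:630].reshape(-1,3)-s["tcp_pos"])@np.array(s["ee_rot"])*1e3
T=T[(np.abs(T)<200).all(1)&(np.abs(T[:,1])<22)]
for z in range(-90,-40,4):
    p=T[(T[:,2]>=z)&(T[:,2]<z+4)];print(z,len(p),p[:,0].max().round() if len(p) else "")
go(.627,-.3435,.245,97.6); print(s["joints"])
E
```

```text
31 [ 0.4154 -0.3068  0.1004] [ 0.4237 -0.3002  0.1206]
11 [ 0.6175 -0.2868  0.086 ] [ 0.6204 -0.2828  0.0965]
-90 37 28.0
-86 32 27.0
-82 18 26.0
-78 23 26.0
-74 1 24.0
-70 3 31.0
-66 27 34.0
-62 11 34.0
-58 1 30.0
-54 0 
-50 0 
-46 0 
-42 0 
offset [-31.63   2.78  -0.06] spin 1.7272 rows 12.0
[-3.78690078e+01  1.64677832e+01 -7.80765889e+00 -1.66384810e-02
 -6.57533678e+01 -3.55626932e+01]
```

Run:
```python
from h import *
go(.627,-.3435,.245,-82.4)
```

```text
offset [-31.63   2.78  -0.06] spin -1.4144 rows 10.0
```

apply_moves([
  {"grip": 0.18, "offset": [-4, 0.4, 0], "spin": -0.14},
  {"grip": 0.18, "offset": [-8, 0.7, 0], "spin": -0.28},
  {"grip": 0.18, "offset": [-12, 1.1, 0], "spin": -0.42},
  {"grip": 0.18, "offset": [-16, 1.4, 0], "spin": -0.56},
  {"grip": 0.18, "offset": [-20, 1.7, 0], "spin": -0.7},
])

```text
time_s: 1.15
tcp_pos: [0.5179, -0.3899, 0.2441]
ee_rot: [[-0.549, -0.836, -0.001], [-0.836, 0.549, 0.0], [0.0, 0.001, -1.0]]
wrist_force: [0.4, -0.6, 1.1]
gripper_width: 0.199
gripper_force: 0.0
```

Run:
```python
from h import *
go(.627,-.3435,.245,-82.4)
```

```text
offset [-9.87 -6.56 -0.1 ] spin -0.7144 rows 5.0
```

apply_moves([
  {"grip": 0.18, "offset": [-2.5, -1.7, 0], "spin": -0.14},
  {"grip": 0.18, "offset": [-5, -3.4, 0], "spin": -0.28},
  {"grip": 0.18, "offset": [-7.5, -5, 0], "spin": -0.42},
  {"grip": 0.18, "offset": [-9.8, -6.5, 0], "spin": -0.56},
  {"grip": 0.18, "offset": [-9.8, -6.5, 0], "spin": -0.7},
])

```text
time_s: 1.65
tcp_pos: [0.6278, -0.3434, 0.2425]
ee_rot: [[0.121, -0.993, -0.001], [-0.993, -0.121, 0.001], [-0.001, 0.001, -1.0]]
wrist_force: [-0.8, 1.1, -0.6]
gripper_width: 0.182
gripper_force: 0.0
```

Run:
```python
from h import *
c=r.capture("scene");W=pts(c);s=r.sense();T=(W.reshape(-1,3)-s["tcp_pos"])@np.array(s["ee_rot"])*1e3
go(.627,-.3435,.048,-82.4);print(s["joints"])
T=T[(np.abs(T[:,0])<60)&(np.abs(T[:,1])<110)&(np.abs(T[:,2])<100)]
f=T[(T[:,2]>-30)];print("finger",np.percentile(f,[1,99],axis=0).round(1),len(T))
for y in range(-60,60,8):
    print(y,*[(f"{p[:,0].min():4.0f}" if len(p:=T[(T[:,1]>=y)&(T[:,1]<y+8)&(T[:,2]>=z)&(T[:,2]<z+8)]) else "  - ") for z in range(-92,-36,8)])
```

```text
offset [-0.03 -0.09 19.47] spin -0.0088 rows 1.0
[-1.58556774e+01  3.11251838e+01  1.50289789e+01 -9.65010385e-03
 -7.40230026e+01  2.29562667e+01]
finger [[-11.7 -13.  -29.4]
 [ 13.3  25.4  21.1]] 1713
-60   -    -    -    -    -    -    - 
-52   -    -    -    -    -    -    - 
-44   -    -    -    -    -    -    - 
-36   -    -    -    -    -    -    - 
-28   -    -    -    -    -    -    - 
-20   -    -    -    -4   -    -     1
-12  -19   -   -10   -1   -    -     2
-4  -25  -25  -22   -    -    -    - 
4  -25  -26  -24   -    -    -    - 
12  -26  -24  -34  -35   -   -11  -13
20  -27  -25  -39  -38  -37  -36  -13
28  -27  -25  -39  -42  -39  -32   -9
36  -29  -26  -39  -39  -39  -20  -13
44  -25  -27   -   -36  -33   -    - 
52  -25  -27   -   -36  -30   -    -
```

apply_moves([
  {"grip": 0.18, "offset": [0, 0, 5], "spin": -0.008},
  {"grip": 0.18, "offset": [0, 0, 10], "spin": -0.008},
  {"grip": 0.18, "offset": [0, 0, 14.5], "spin": -0.008},
  {"grip": 0.18, "offset": [0, 0, 18], "spin": -0.008},
  {"grip": 0.18, "offset": [0, 0, 19.4], "spin": -0.008},
])

```text
time_s: 2.2
tcp_pos: [0.6222, -0.3442, 0.0455]
ee_rot: [[0.117, -0.993, -0.008], [-0.993, -0.117, 0.003], [-0.004, 0.008, -1.0]]
wrist_force: [-0.1, 0.9, -1.2]
gripper_width: 0.18
gripper_force: 0.0
```

Run:
```python
from h import *
go(.627,-.3435,.048,-82.4)
c=r.capture("top");cv2.imwrite("pics/top1.png",c["img"][120:340,280:500].repeat(3,0).repeat(3,1)[:600])
```

```text
offset [-0.01 -0.48 -0.25] spin -0.0151 rows 1.0
```

View pics/top1.png

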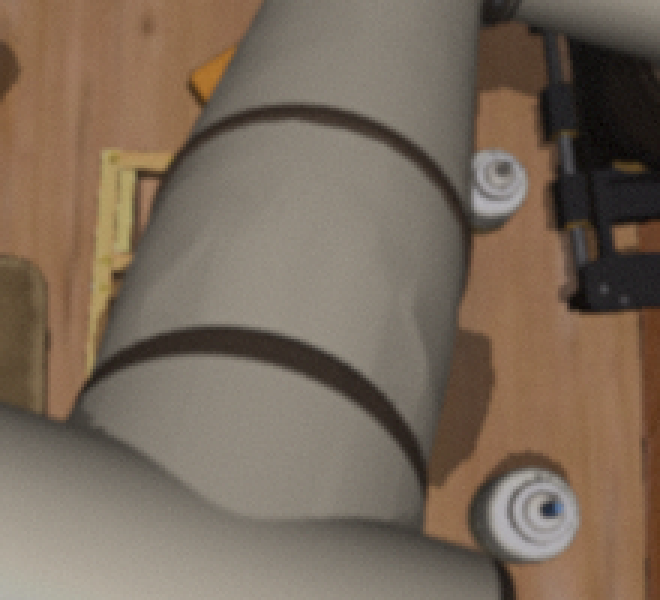

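The fingers now stand behind the flux bottle, which is at crop (497,185) with the gripper at (600,220). The pickle bottle at (528,513) is undisturbed. I'll let the arm settle, then start the push.

apply_moves([
  {"grip": 0.18, "offset": [0, 0, 0], "spin": 0},
  {"grip": 0.18, "offset": [-0.8, 0, 0], "spin": 0},
  {"grip": 0.18, "offset": [-1.5, 0, 0], "spin": 0},
  {"grip": 0.18, "offset": [-2.0, 0, 0], "spin": 0},
])

```text
time_s: 2.65
tcp_pos: [0.6241, -0.3234, 0.0527]
ee_rot: [[0.122, -0.993, 0.003], [-0.993, -0.122, -0.001], [0.001, -0.003, -1.0]]
wrist_force: [-0.1, 0.9, 0.6]
gripper_width: 0.181
gripper_force: 0.0
```

Run:
```python
from h import *
s=r.sense();print(s["tcp_pos"],s["wrist_force"])
go(.6208+.009,-.284-.08+.06,.048,-82.4)
c=r.capture("top");W=pts(c)
for b,z in(((428,485,262,315),.1),((422,465,165,202),.085)):
    p=W[b[2]:b[3],b[0]:b[1]].reshape(-1,3);p=p[(p[:,2]>z)&(p[:,2]<.125)];print(len(p),p.min(0).round(4),p.max(0).round(4))
# target TCP at pre-entry with dir u, offset 30.5
P=NARROW-.065*HX; F=np.array([.619,-.2845]);u=(P-F)/np.linalg.norm(P-F);print(u,np.degrees(np.arctan2(*u[::-1]))); Q=P-.0305*u
go(*Q,.048,np.degrees(np.arctan2(*u[::-1]))-180)
```

```text
[ 0.62412124 -0.3233994   0.05268968] [-0.0943839   0.85947072  0.60216752]
offset [-1.86 -0.8   0.47] spin -0.0102 rows 1.0
31 [ 0.4154 -0.3066  0.1003] [ 0.4237 -0.2998  0.1199]
263 [ 0.5653 -0.3069  0.0865] [ 0.6322 -0.2826  0.125 ]
[-0.1322219   0.99122014] 97.59800609172811
offset [-14.14   0.11   0.42] spin -0.0095 rows 1.0
```

apply_moves([
  {"grip": 0.18, "offset": [-0.4, 0, 0.3], "spin": -0.008},
  {"grip": 0.18, "offset": [-0.8, 0, 0.4], "spin": -0.008},
  {"grip": 0.18, "offset": [-1.3, 0, 0.4], "spin": -0.008},
  {"grip": 0.18, "offset": [-1.9, 0, 0.4], "spin": -0.008},
  {"grip": 0.18, "offset": [-2.5, 0, 0.4], "spin": -0.008},
])

```text
time_s: 3.2
tcp_pos: [0.6201, -0.2988, 0.0465]
ee_rot: [[0.13, -0.992, -0.0], [-0.992, -0.13, 0.0], [-0.0, 0.0, -1.0]]
wrist_force: [-0.7, -1.1, 0.4]
gripper_width: 0.183
gripper_force: 0.2
```

```bash
cat >> h.py <<'E'
def look(tag,box=None):
    s=r.sense();print(s["time_s"],s["tcp_pos"].round(4) if hasattr(s["tcp_pos"],"round") else s["tcp_pos"],np.round(s["wrist_force"],2))
    for n in("top","scene"):
        c=r.capture(n);np.savez(f"{n}_{tag}.npz",**c)
    im=[dict(np.load(f"{n}_{tag}.npz"))["img"] for n in("top","scene")]
    a=cv2.resize(im[0][120:340,300:500],(400,440));b=cv2.resize(im[1][150:300,240:640],(400,150))if 0 else cv2.resize(im[1][140:290,265:475],(400,286))
    out=np.zeros((440,800,3),np.uint8);out[:,:400]=a;out[:286,400:]=b;cv2.imwrite(f"pics/{tag}.png",out)
E
python3 - <<'E'
from h import *
look("f1")
P=NARROW-.065*HX; F=np.array([.619,-.2845]);u=(P-F)/np.linalg.norm(P-F); Q=P-.0305*u
go(*Q,.048,np.degrees(np.arctan2(*u[::-1]))-180)
E
```

```text
3.2 [ 0.6201 -0.2988  0.0465] [-0.65 -1.07  0.44]
offset [-11.68  -0.05  -0.15] spin -0.0017 rows 1.0
```

View pics/f1.png

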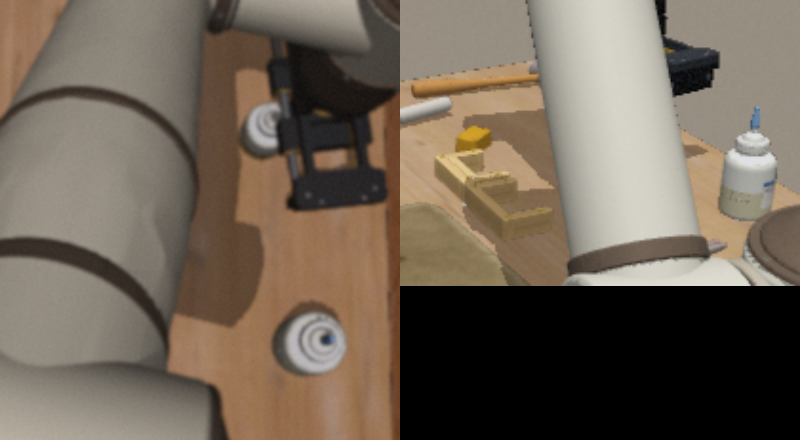

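The flux bottle is standing in the cradle, left panel (265,130), and is being pushed with about 1 N. I'll continue at about 6 mm per row.

apply_moves([
  {"grip": 0.18, "offset": [-0.6, 0, 0], "spin": 0},
  {"grip": 0.18, "offset": [-1.2, 0, 0], "spin": 0},
  {"grip": 0.18, "offset": [-1.8, 0, 0], "spin": 0},
  {"grip": 0.18, "offset": [-2.4, 0, 0], "spin": 0},
  {"grip": 0.18, "offset": [-3.0, 0, 0], "spin": 0},
])

```text
time_s: 3.8
tcp_pos: [0.6163, -0.269, 0.0466]
ee_rot: [[0.13, -0.992, 0.0], [-0.992, -0.13, 0.0], [0.0, -0.0, -1.0]]
wrist_force: [0.1, -0.1, 0.9]
gripper_width: 0.18
gripper_force: 0.4
```

apply_moves([
  {"grip": 0.18, "offset": [-0.6, 0, 0], "spin": 0},
  {"grip": 0.18, "offset": [-1.2, 0, 0], "spin": 0},
  {"grip": 0.18, "offset": [-1.8, 0, 0], "spin": 0},
  {"grip": 0.18, "offset": [-2.4, 0, 0], "spin": 0},
  {"grip": 0.18, "offset": [-3.0, 0, 0], "spin": 0},
])

```text
time_s: 4.3
tcp_pos: [0.6124, -0.2392, 0.0466]
ee_rot: [[0.13, -0.992, 0.0], [-0.992, -0.13, 0.0], [-0.0, -0.0, -1.0]]
wrist_force: [-0.0, -0.1, -1.0]
gripper_width: 0.179
gripper_force: 0.4
```

apply_moves([
  {"grip": 0.18, "offset": [-0.6, 0, 0], "spin": 0},
  {"grip": 0.18, "offset": [-1.2, 0, 0], "spin": 0},
  {"grip": 0.18, "offset": [-1.8, 0, 0], "spin": 0},
  {"grip": 0.18, "offset": [-2.4, 0, 0], "spin": 0},
  {"grip": 0.18, "offset": [-3.0, 0, 0], "spin": 0},
])

```text
time_s: 4.8
tcp_pos: [0.6085, -0.2095, 0.0465]
ee_rot: [[0.13, -0.992, -0.0], [-0.992, -0.13, 0.0], [-0.0, 0.0, -1.0]]
wrist_force: [-0.6, -0.6, 0.3]
gripper_width: 0.182
gripper_force: 0.4
```

Run:
```python
from h import *
look("f2")
P=NARROW-.065*HX; F=np.array([.619,-.2845]);u=(P-F)/np.linalg.norm(P-F); Q=P-.0305*u
go(*Q,.048,np.degrees(np.arctan2(*u[::-1]))-180)
W=pts(dict(np.load("top_f2.npz")))
m=(np.abs(W[...,0]-.605)<.04)&(W[...,1]>-.2)&(W[...,1]<-.1)&(W[...,2]>.04)&(W[...,2]<.085)
p=W[m];print(len(p),p.min(0) if len(p) else"",p.max(0) if len(p) else "")
```

```text
4.8 [ 0.6085 -0.2095  0.0465] [-0.59 -0.59  0.25]
offset [-2.68 -0.05 -0.15] spin -0.0018 rows 1.0
246 [ 0.58212089 -0.19086967  0.04021145] [ 0.62487225 -0.15657564  0.08335117]
```

View pics/f2.png

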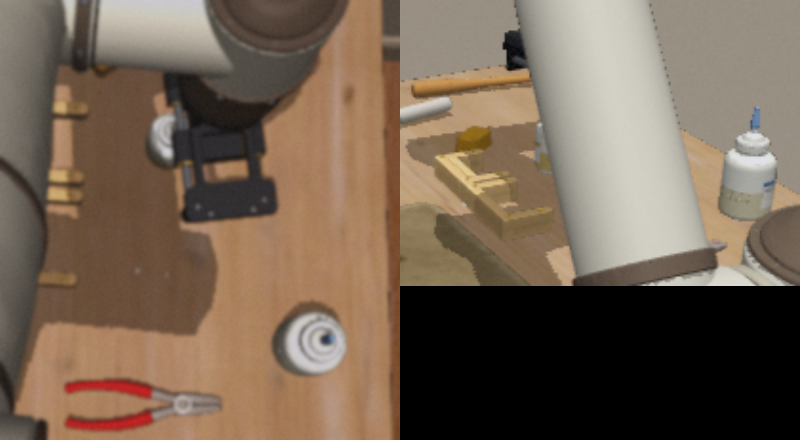

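The flux bottle is at about (0.6045, -0.179), still cradled: left panel (165,140), with the dock cheeks at left (60,110) and (60,185). Next I'll turn to the dock heading while pushing to the bay mouth.

Run:
```python
from h import *
B=np.array([.6045,-.1793]);P=NARROW-.065*HX
for k in range(1,6):
    b=B+(P-B)*k/5; yaw=97.6-9.8*k/5; a=np.radians(yaw); t=b-.0305*np.array([np.cos(a),np.sin(a)]); go(*t,.0475,yaw-180)
```

```text
offset [-0.5   0.09 -0.1 ] spin 0.0323 rows 1.0
offset [-1.05  0.18 -0.1 ] spin 0.0666 rows 1.0
offset [-1.6   0.28 -0.1 ] spin 0.1008 rows 1.0
offset [-2.16  0.37 -0.1 ] spin 0.135 rows 1.0
offset [-2.72  0.47 -0.1 ] spin 0.1692 rows 2.0
```

apply_moves([
  {"grip": 0.18, "offset": [-0.5, 0.09, 0], "spin": 0.032},
  {"grip": 0.18, "offset": [-1.05, 0.18, 0], "spin": 0.067},
  {"grip": 0.18, "offset": [-1.6, 0.28, 0], "spin": 0.1},
  {"grip": 0.18, "offset": [-2.15, 0.37, 0], "spin": 0.135},
  {"grip": 0.18, "offset": [-2.7, 0.47, 0], "spin": 0.17},
])

```text
time_s: 5.4
tcp_pos: [0.6004, -0.1839, 0.0466]
ee_rot: [[-0.042, -0.999, 0.0], [-0.999, 0.042, -0.0], [0.0, -0.0, -1.0]]
wrist_force: [-0.7, -1.4, 0.6]
gripper_width: 0.183
gripper_force: 0.4
```

Run:
```python
from h import *
c=r.capture("top");W=pts(c);g=c["img"]
print(r.sense()["tcp_pos"],r.sense()["wrist_force"])
m=(np.abs(W[...,0]-.602)<.04)&(W[...,1]>-.18)&(W[...,1]<-.105)&(W[...,2]>.035)&(W[...,2]<.085)
p=W[m];print(len(p),p.min(0),p.max(0))
go(*(NARROW-.0305*HX),.0475,-92.2)
```

```text
[ 0.60003166 -0.18314992  0.04650284] [-0.62866036  0.31020639  0.94980446]
194 [ 0.57996881 -0.16053922  0.03513606] [ 0.62201588 -0.13090936  0.08374167]
offset [-6.54  0.01 -0.1 ] spin -0.0038 rows 1.0
```

apply_moves([
  {"grip": 0.18, "offset": [-0.6, 0, 0], "spin": 0},
  {"grip": 0.18, "offset": [-1.2, 0, 0], "spin": 0},
  {"grip": 0.18, "offset": [-1.8, 0, 0], "spin": 0},
  {"grip": 0.18, "offset": [-2.4, 0, 0], "spin": 0},
  {"grip": 0.18, "offset": [-3.0, 0, 0], "spin": 0},
])

```text
time_s: 5.95
tcp_pos: [0.6017, -0.1533, 0.0465]
ee_rot: [[-0.04, -0.999, -0.0], [-0.999, 0.04, -0.0], [0.0, 0.0, -1.0]]
wrist_force: [0.0, -0.8, 0.2]
gripper_width: 0.185
gripper_force: 0.3
```

apply_moves([
  {"grip": 0.18, "offset": [-0.6, 0, 0], "spin": 0},
  {"grip": 0.18, "offset": [-1.2, 0, 0], "spin": 0},
  {"grip": 0.18, "offset": [-1.8, 0, 0], "spin": 0},
  {"grip": 0.18, "offset": [-2.4, 0, 0], "spin": 0},
  {"grip": 0.18, "offset": [-2.8, 0, 0], "spin": 0},
])

```text
time_s: 6.45
tcp_pos: [0.6028, -0.1253, 0.0466]
ee_rot: [[-0.04, -0.999, 0.0], [-0.999, 0.04, 0.0], [-0.0, -0.0, -1.0]]
wrist_force: [0.7, -0.8, -0.5]
gripper_width: 0.178
gripper_force: 0.3
```

Run:
```python
from h import *
look("f3")
go(*(NARROW-.0305*HX),.0475,-92.2)
W=pts(dict(np.load("top_f3.npz")))
m=(np.abs(W[...,0]-.602)<.035)&(W[...,1]>-.14)&(W[...,1]<-.03)&(W[...,2]>.032)&(W[...,2]<.085)
p=W[m];print(len(p),p.min(0),p.max(0)) if len(p) else 0
```

```text
6.45 [ 0.6028 -0.1253  0.0466] [ 0.75 -0.76 -0.54]
offset [-0.75  0.04 -0.1 ] spin -0.0009 rows 1.0
125 [ 0.58522212 -0.09031264  0.03386133] [ 0.62303243 -0.07216282  0.07402988]
```

View pics/f3.png

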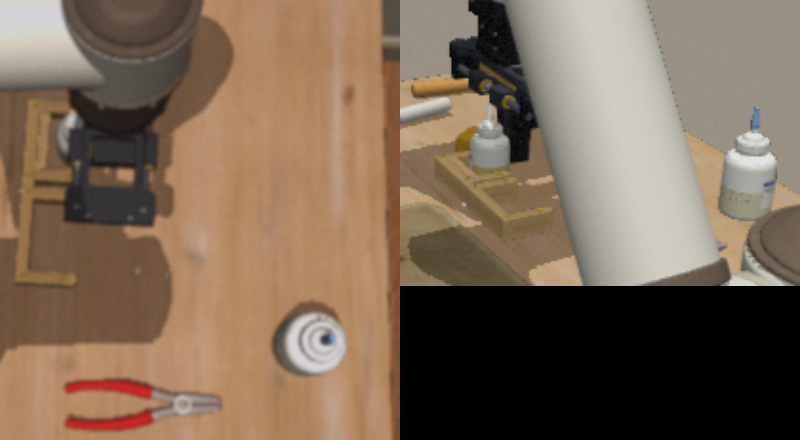

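The flux bottle is standing upright inside the narrow bay, right panel (490,150), with about 7 mm to go. I'll press on slowly until the force rises.

apply_moves([
  {"grip": 0.18, "offset": [-0.3, 0, 0], "spin": 0},
  {"grip": 0.18, "offset": [-0.5, 0, 0], "spin": 0},
  {"grip": 0.18, "offset": [-0.65, 0, 0], "spin": 0},
  {"grip": 0.18, "offset": [-0.75, 0, 0], "spin": 0},
])

```text
time_s: 6.95
tcp_pos: [0.603, -0.1184, 0.0466]
ee_rot: [[-0.04, -0.999, -0.0], [-0.999, 0.04, -0.0], [0.0, 0.0, -1.0]]
wrist_force: [0.4, -1.3, 0.9]
gripper_width: 0.182
gripper_force: 0.4
```

apply_moves([
  {"grip": 0.18, "offset": [-0.1, 0, 0], "spin": 0},
])

```text
time_s: 7.05
tcp_pos: [0.6031, -0.1176, 0.0466]
ee_rot: [[-0.04, -0.999, -0.0], [-0.999, 0.04, -0.0], [0.0, 0.0, -1.0]]
wrist_force: [0.5, -4.0, 0.9]
gripper_width: 0.181
gripper_force: 1.6
```

apply_moves([
  {"grip": 0.18, "offset": [-0.1, 0, 0], "spin": 0},
])

```text
time_s: 7.15
tcp_pos: [0.603, -0.1173, 0.0468]
ee_rot: [[-0.04, -0.999, -0.0], [-0.999, 0.04, -0.001], [0.001, 0.0, -1.0]]
wrist_force: [-0.5, -6.7, 1.0]
gripper_width: 0.181
gripper_force: 3.2
```

Force rises to 6.7 N with no travel, so the flux bottle is home. I'll back off straight, rise, and go round to the pickle bottle.

apply_moves([
  {"grip": 0.18, "offset": [0.5, 0, 0], "spin": 0},
  {"grip": 0.2, "offset": [2, 0, 0], "spin": 0},
  {"grip": 0.23, "offset": [5, 0, -1], "spin": 0},
  {"grip": 0.23, "offset": [8, 0, -5], "spin": 0.1},
  {"grip": 0.23, "offset": [11, 0, -9.5], "spin": 0.24},
])

```text
time_s: 7.65
tcp_pos: [0.5976, -0.2257, 0.1378]
ee_rot: [[-0.282, -0.96, -0.003], [-0.96, 0.282, 0.001], [0.0, 0.004, -1.0]]
wrist_force: [1.3, -0.9, 0.1]
gripper_width: 0.225
gripper_force: 0.0
```

```bash
cat >> h.py <<'E'
A=np.array([.419,-.303]);C=WIDE-.115*HX;E1=WIDE-.05*HX
def bez(B,s):
    b=(1-s)**2*B+2*s*(1-s)*C+s*s*E1; d=(1-s)*(C-B)+s*(E1-C); d/=np.linalg.norm(d); return b,d
def tcp(b,d,L=.0357): return (*(b-L*d),.056,np.degrees(np.arctan2(d[1],d[0]))-180)
E
python3 - <<'E'
from h import *
b,d=bez(A,0);x,y,z,w=tcp(b,d,.065);print(x,y,w);go(x,y,.15,w);go(x,y,.056,w);print(r.sense()["tcp_pos"])
E
```

```text
0.3775393282674873 -0.35306009088574275 -129.63216828932616
offset [18.42 17.54 -1.16] spin 0.4063 rows 3.0
offset [18.42 17.5   8.24] spin 0.4063 rows 3.0
[ 0.59764549 -0.22572068  0.13777632]
```

apply_moves([
  {"grip": 0.23, "offset": [2, 2, -4], "spin": 0.1},
  {"grip": 0.23, "offset": [5, 5, -6], "spin": 0.2},
  {"grip": 0.23, "offset": [8.4, 8.4, -6], "spin": 0.3},
  {"grip": 0.23, "offset": [11.8, 11.8, -6], "spin": 0.4},
  {"grip": 0.23, "offset": [15, 14.8, -6], "spin": 0.406},
])

```text
time_s: 8.15
tcp_pos: [0.4127, -0.3283, 0.1984]
ee_rot: [[-0.635, -0.772, 0.001], [-0.772, 0.635, 0.0], [-0.001, -0.0, -1.0]]
wrist_force: [0.5, -0.9, -0.2]
gripper_width: 0.231
gripper_force: 0.0
```

Run:
```python
from h import *
b,d=bez(A,0);x,y,z,w=tcp(b,d,.065);go(x,y,.15,w);go(x,y,.056,w);print(r.sense()["tcp_pos"])
```

```text
offset [4.15 1.15 4.84] spin 0.0032 rows 1.0
offset [ 4.16  1.15 14.24] spin 0.0032 rows 1.0
[ 0.41270641 -0.32832091  0.19840933]
```

apply_moves([
  {"grip": 0.23, "offset": [4.2, 1.15, 0], "spin": 0.003},
  {"grip": 0.23, "offset": [4.2, 1.15, 3], "spin": 0.003},
  {"grip": 0.23, "offset": [4.2, 1.15, 7.5], "spin": 0.003},
  {"grip": 0.23, "offset": [4.2, 1.15, 12], "spin": 0.003},
  {"grip": 0.23, "offset": [4.2, 1.15, 14.2], "spin": 0.003},
])

```text
time_s: 8.65
tcp_pos: [0.3769, -0.352, 0.0528]
ee_rot: [[-0.638, -0.77, -0.005], [-0.77, 0.638, 0.003], [0.0, 0.006, -1.0]]
wrist_force: [-0.9, 0.4, -0.2]
gripper_width: 0.23
gripper_force: 0.0
```

apply_moves([
  {"grip": 0.23, "offset": [0, 0, 0], "spin": 0},
  {"grip": 0.23, "offset": [0, 0, 0], "spin": 0},
])

```text
time_s: 8.85
tcp_pos: [0.3799, -0.3532, 0.0565]
ee_rot: [[-0.636, -0.772, 0.0], [-0.772, 0.636, -0.0], [0.0, -0.0, -1.0]]
wrist_force: [-0.1, 0.3, 0.9]
gripper_width: 0.229
gripper_force: 0.0
```

Run:
```python
from h import *
look("p0")
W=pts(dict(np.load("top_p0.npz")))
def ext(x,y,r_,z0,z1,n):
    m=(np.hypot(W[...,0]-x,W[...,1]-y)<r_)&(W[...,2]>z0)&(W[...,2]<z1);p=W[m];print(n,len(p),p.min(0).round(4),p.max(0).round(4))
ext(.419,-.303,.04,.1,.125,"pickle tip");ext(.419,-.303,.033,.04,.08,"pickle body")
ext(.604,-.087,.03,.03,.062,"flux body");ext(.604,-.087,.03,.08,.1,"flux tip")
b,d=bez(A,0);go(*tcp(b,d,.040))
```

```text
8.85 [ 0.3799 -0.3532  0.0565] [-0.09  0.28  0.94]
pickle tip 12 [ 0.3794 -0.3081  0.1099] [ 0.386  -0.3022  0.1248]Traceback (most recent call last):
  File "<stdin>", line 6, in <module>
  File "<stdin>", line 5, in ext
    return umr_minimum(a, axis, None, out, keepdims, initial, where)
ValueError: zero-size array to reduction operation minimum which has no identity
```

View pics/p0.png

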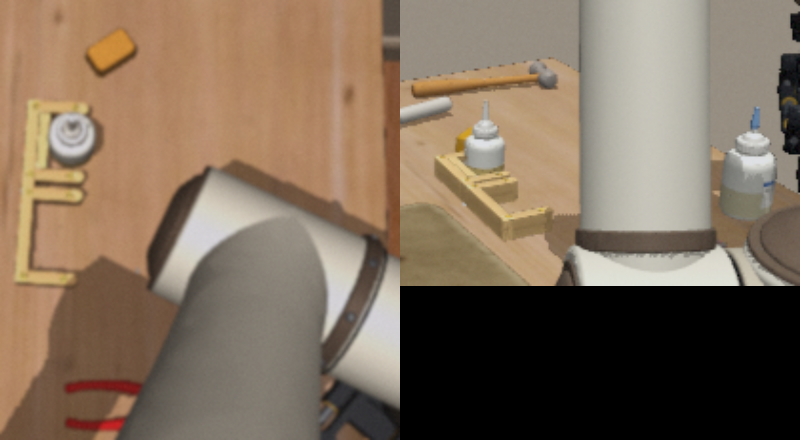

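The flux bottle sits home in the narrow bay, left panel (72,137). The pickle bottle stands undisturbed with the gripper behind it. I'll work out the rows for its curved push.

Run:
```python
from h import *
W=pts(dict(np.load("top_p0.npz")))
m=(np.hypot(W[...,0]-.604,W[...,1]+.087)<.03)&(W[...,2]>.05)&(W[...,2]<.065);p=W[m];print("flux",len(p),p.min(0).round(4),p.max(0).round(4))
b,d=bez(A,0)
for L in(.045,.0385): go(*tcp(b,d,L))
print("arc",sum(np.linalg.norm(bez(A,(k+1)/50)[0]-bez(A,k/50)[0]) for k in range(50)))
for s in(.02,.05,.08): go(*tcp(*bez(A,s)))
```

```text
flux 209 [ 0.5829 -0.1071  0.05  ] [ 0.6244 -0.0667  0.0648]
offset [-1.82  0.27  0.18] spin 0.0029 rows 1.0
offset [-2.47  0.27  0.18] spin 0.0029 rows 1.0
arc 0.199852405500548
offset [-3.31  0.25  0.18] spin -0.0028 rows 1.0
offset [-4.14  0.22  0.19] spin -0.0115 rows 1.0
offset [-4.95  0.2   0.19] spin -0.0206 rows 1.0
```

apply_moves([
  {"grip": 0.23, "offset": [-0.9, 0.2, 0.1], "spin": 0},
  {"grip": 0.23, "offset": [-1.6, 0.25, 0.15], "spin": 0},
  {"grip": 0.23, "offset": [-2.2, 0.25, 0.15], "spin": 0},
  {"grip": 0.23, "offset": [-2.6, 0.25, 0.15], "spin": 0},
  {"grip": 0.23, "offset": [-3.0, 0.25, 0.15], "spin": 0},
])

```text
time_s: 9.45
tcp_pos: [0.3974, -0.3276, 0.055]
ee_rot: [[-0.635, -0.772, 0.001], [-0.772, 0.635, -0.001], [0.0, -0.001, -1.0]]
wrist_force: [-0.6, -0.4, 1.5]
gripper_width: 0.233
gripper_force: 0.6
```

Run:
```python
from h import *
s=r.sense();print(s["tcp_pos"],s["wrist_force"],s["gripper_force"])
for k in(.02,.045,.07,.095,.12,.145): go(*tcp(*bez(A,k)))
```

```text
[ 0.39739245 -0.32755362  0.05501349] [-0.55050121 -0.44071613  1.52495716] 0.6297178985551
offset [-0.26 -0.12 -0.1 ] spin -0.0021 rows 1.0
offset [-0.95 -0.14 -0.1 ] spin -0.0094 rows 1.0
offset [-1.63 -0.16 -0.1 ] spin -0.0169 rows 1.0
offset [-2.3  -0.17 -0.1 ] spin -0.0247 rows 1.0
offset [-2.96 -0.18 -0.1 ] spin -0.0327 rows 1.0
offset [-3.61 -0.19 -0.1 ] spin -0.0411 rows 1.0
```

apply_moves([
  {"grip": 0.23, "offset": [-0.4, -0.05, 0], "spin": -0.003},
  {"grip": 0.23, "offset": [-0.9, -0.1, 0], "spin": -0.009},
  {"grip": 0.23, "offset": [-1.5, -0.14, 0], "spin": -0.016},
  {"grip": 0.23, "offset": [-2.1, -0.17, 0], "spin": -0.022},
  {"grip": 0.23, "offset": [-2.7, -0.18, 0], "spin": -0.03},
])

```text
time_s: 9.95
tcp_pos: [0.4156, -0.3077, 0.0546]
ee_rot: [[-0.612, -0.791, -0.0], [-0.791, 0.612, 0.0], [0.0, 0.0, -1.0]]
wrist_force: [-0.7, -1.5, 0.2]
gripper_width: 0.232
gripper_force: 0.6
```

Run:
```python
from h import *
c=r.capture("scene");W=pts(c)
s=r.sense();R=np.array(s["ee_rot"]);print(s["tcp_pos"],s["wrist_force"],s["gripper_force"])
b=s["tcp_pos"]-.0357*R[:,0];print("expected bottle",b)
m=(np.hypot(W[...,0]-b[0],W[...,1]-b[1])<.04)&(W[...,2]>.085)&(W[...,2]<.12)
p=W[m];print(len(p),p.min(0).round(4),p.max(0).round(4))
m=(np.hypot(W[...,0]-b[0],W[...,1]-b[1])<.04)&(W[...,2]>.02)&(W[...,2]<.07)
q=W[m];print(len(q),q.min(0).round(4),q.max(0).round(4))
for k in(.125,.15,.175,.2,.225,.25,.275,.3,.325): go(*tcp(*bez(A,k)))
```

```text
[ 0.41618266 -0.30730492  0.05461468] [ 0.5385087  -0.13800872  1.2137137 ] 0.1861538783123251
expected bottle [ 0.43799909 -0.27904658  0.05462236]
69 [ 0.4047 -0.3103  0.0855] [ 0.4678 -0.2566  0.1198]
530 [ 0.4001 -0.3073  0.0202] [ 0.4384 -0.2565  0.07  ]
offset [-0.33 -0.03 -0.14] spin -0.0037 rows 1.0
offset [-0.98 -0.05 -0.14] spin -0.012 rows 1.0
offset [-1.61 -0.07 -0.14] spin -0.0207 rows 1.0
offset [-2.24 -0.09 -0.14] spin -0.0297 rows 1.0
offset [-2.85 -0.1  -0.14] spin -0.0389 rows 1.0
offset [-3.45 -0.11 -0.14] spin -0.0486 rows 1.0
offset [-4.05 -0.11 -0.14] spin -0.0586 rows 1.0
offset [-4.63 -0.11 -0.14] spin -0.0689 rows 1.0
offset [-5.2  -0.11 -0.14] spin -0.0796 rows 1.0
```

```bash
cat >> h.py <<'E'
def pick():
    """blue nozzle and white body of the pickle bottle, from the scene camera"""
    c=r.capture("scene");W=pts(c);I=c["img"].astype(int);s=r.sense();R=np.array(s["ee_rot"]);b=np.array(s["tcp_pos"])-.0357*R[:,0]
    near=np.hypot(W[...,0]-b[0],W[...,1]-b[1])<.045
    print("t",s["time_s"],"tcp",np.round(s["tcp_pos"],4),"F",np.round(s["wrist_force"],1),"expect",b[:2].round(4))
    m=near&(I[...,0]-I[...,2]>40)&(W[...,2]>.08);p=W[m]
    for z in(.085,.095,.105):
        q=p[(p[:,2]>z)&(p[:,2]<z+.015)]
        if len(q):print("nozzle",z,len(q),q.mean(0).round(4),q[:,2].max().round(4))
    m=near&(W[...,2]>.03)&(W[...,2]<.07)&(I.min(-1)>110);q=W[m][:,:2]
    if len(q)>20:
        from scipy.optimize import least_squares
        f=least_squares(lambda x:np.hypot(*(q-x).T)-.028,b[:2]-.0,loss="soft_l1",f_scale=.002);print("body",len(q),f.x.round(4),np.abs(f.fun).mean().round(4))
E
python3 - <<'E'
from h import *
pick()
E
```

```text
t 10.05 tcp [ 0.4159 -0.3075  0.0546] F [ 0.7  0.6 -0.2] expect [ 0.4377 -0.2792]
nozzle 0.085 3 [ 0.4373 -0.2799  0.0974] 0.0992
nozzle 0.095 6 [ 0.436  -0.2787  0.102 ] 0.1094
nozzle 0.105 3 [ 0.4361 -0.279   0.1092] 0.1103
body 349 [ 0.438  -0.2831] 0.003
```

The nozzle lies over the expected centre, so the bottle is upright and cradled. I'll carry on along the curve.

apply_moves([
  {"grip": 0.23, "offset": [-0.5, -0.03, -0.1], "spin": -0.006},
  {"grip": 0.23, "offset": [-1.1, -0.06, -0.15], "spin": -0.014},
  {"grip": 0.23, "offset": [-1.7, -0.08, -0.15], "spin": -0.022},
  {"grip": 0.23, "offset": [-2.3, -0.1, -0.15], "spin": -0.03},
  {"grip": 0.23, "offset": [-2.9, -0.1, -0.15], "spin": -0.04},
])

```text
time_s: 10.55
tcp_pos: [0.4342, -0.2853, 0.0561]
ee_rot: [[-0.58, -0.815, 0.0], [-0.815, 0.58, 0.0], [-0.0, -0.0, -1.0]]
wrist_force: [-0.2, -0.2, -0.4]
gripper_width: 0.23
gripper_force: 0.3
```

Run:
```python
from h import *
pick()
for k in np.arange(.225,.75,.025): print(k.round(3),end=" ");go(*tcp(*bez(A,k)))
```

```text
t 10.6 tcp [ 0.4348 -0.285   0.0562] F [-0.  -0.8 -0.6] expect [ 0.4554 -0.2559]
body 68 [ 0.451  -0.2503] 0.0019
0.225 offset [0.05 0.01 0.02] spin 0.0014 rows 1.0
0.25 offset [-0.55 -0.02  0.02] spin -0.0082 rows 1.0
0.275 offset [-1.14 -0.05  0.02] spin -0.0182 rows 1.0
0.3 offset [-1.72 -0.07  0.02] spin -0.0286 rows 1.0
0.325 offset [-2.29 -0.09  0.02] spin -0.0393 rows 1.0
0.35 offset [-2.85 -0.11  0.02] spin -0.0504 rows 1.0
0.375 offset [-3.4  -0.12  0.02] spin -0.062 rows 1.0
0.4 offset [-3.94 -0.12  0.02] spin -0.0741 rows 1.0
0.425 offset [-4.47 -0.13  0.02] spin -0.0866 rows 1.0
0.45 offset [-4.99 -0.13  0.02] spin -0.0996 rows 1.0
0.475 offset [-5.5  -0.12  0.02] spin -0.1131 rows 1.0
0.5 offset [-6.   -0.11  0.02] spin -0.1272 rows 1.0
0.525 offset [-6.49 -0.1   0.02] spin -0.1419 rows 1.0
0.55 offset [-6.97 -0.08  0.02] spin -0.1572 rows 2.0
0.575 offset [-7.44 -0.06  0.02] spin -0.1731 rows 2.0
0.6 offset [-7.9  -0.03  0.02] spin -0.1897 rows 2.0
0.625 offset [-8.36 -0.01  0.02] spin -0.2071 rows 2.0
0.65 offset [-8.8   0.02  0.02] spin -0.2252 rows 2.0
0.675 offset [-9.23  0.06  0.02] spin -0.244 rows 2.0
0.7 offset [-9.66  0.1   0.02] spin -0.2637 rows 2.0
0.725 offset [-10.07   0.14   0.02] spin -0.2843 rows 2.0
```

apply_moves([
  {"grip": 0.23, "offset": [-0.6, -0.02, 0], "spin": -0.01},
  {"grip": 0.23, "offset": [-1.2, -0.05, 0], "spin": -0.019},
  {"grip": 0.23, "offset": [-1.8, -0.07, 0], "spin": -0.03},
  {"grip": 0.23, "offset": [-2.4, -0.09, 0], "spin": -0.041},
  {"grip": 0.23, "offset": [-3.0, -0.11, 0], "spin": -0.053},
])

```text
time_s: 11.1
tcp_pos: [0.4525, -0.2616, 0.0562]
ee_rot: [[-0.535, -0.845, 0.0], [-0.845, 0.535, 0.0], [-0.0, -0.0, -1.0]]
wrist_force: [-0.9, -0.0, 0.4]
gripper_width: 0.229
gripper_force: 0.3
```

```bash
cat >> h.py <<'E'
def picktop(z0=.045,z1=.08):
    c=r.capture("top");W=pts(c);I=c["img"].astype(int);s=r.sense();R=np.array(s["ee_rot"]);b=np.array(s["tcp_pos"])-.0357*R[:,0]
    near=np.hypot(W[...,0]-b[0],W[...,1]-b[1])<.04
    q=W[near&(W[...,2]>z0)&(W[...,2]<z1)&(I.min(-1)>90)]
    print("top: expect",b[:2].round(4),len(q),*( [q.min(0).round(4),q.max(0).round(4)] if len(q) else []))
E
python3 - <<'E'
from h import *
pick();picktop()
for k in np.arange(.35,.75,.025): print(k.round(3),end=" ");go(*tcp(*bez(A,k)))
E
```

```text
t 11.15 tcp [ 0.4531 -0.2612  0.0562] F [ 1.   0.4 -0.7] expect [ 0.4722 -0.231 ]
top: expect [ 0.4719 -0.2313] 14 [ 0.4515 -0.2178  0.0614] [ 0.4566 -0.2094  0.068 ]
0.35 offset [0.11 0.   0.02] spin 0.0021 rows 1.0
0.375 offset [-0.44 -0.04  0.02] spin -0.0095 rows 1.0
0.4 offset [-0.98 -0.07  0.02] spin -0.0216 rows 1.0
0.425 offset [-1.51 -0.1   0.02] spin -0.0341 rows 1.0
0.45 offset [-2.02 -0.13  0.02] spin -0.0471 rows 1.0
0.475 offset [-2.53 -0.15  0.02] spin -0.0606 rows 1.0
0.5 offset [-3.03 -0.17  0.02] spin -0.0747 rows 1.0
0.525 offset [-3.52 -0.18  0.02] spin -0.0894 rows 1.0
0.55 offset [-4.   -0.19  0.02] spin -0.1047 rows 1.0
0.575 offset [-4.47 -0.19  0.02] spin -0.1206 rows 1.0
0.6 offset [-4.94 -0.19  0.02] spin -0.1372 rows 1.0
0.625 offset [-5.39 -0.19  0.02] spin -0.1546 rows 2.0
0.65 offset [-5.83 -0.18  0.02] spin -0.1726 rows 2.0
0.675 offset [-6.27 -0.17  0.02] spin -0.1915 rows 2.0
0.7 offset [-6.69 -0.15  0.02] spin -0.2112 rows 2.0
0.725 offset [-7.11 -0.13  0.02] spin -0.2318 rows 2.0
```

apply_moves([
  {"grip": 0.23, "offset": [-0.6, -0.05, 0], "spin": -0.013},
  {"grip": 0.23, "offset": [-1.2, -0.09, 0], "spin": -0.027},
  {"grip": 0.23, "offset": [-1.8, -0.12, 0], "spin": -0.042},
  {"grip": 0.23, "offset": [-2.4, -0.15, 0], "spin": -0.057},
  {"grip": 0.23, "offset": [-3.0, -0.17, 0], "spin": -0.074},
])

```text
time_s: 11.7
tcp_pos: [0.47, -0.2371, 0.0562]
ee_rot: [[-0.471, -0.882, 0.0], [-0.882, 0.471, -0.0], [-0.0, -0.0, -1.0]]
wrist_force: [-0.8, -1.3, 0.3]
gripper_width: 0.229
gripper_force: 0.4
```

Run:
```python
from h import *
pick();picktop()
for k in np.arange(.5,.8,.025): print(k.round(3),end=" ");go(*tcp(*bez(A,k)))
```

```text
t 11.75 tcp [ 0.4706 -0.2367  0.0562] F [0.9 0.3 0.7] expect [ 0.4874 -0.2052]
top: expect [ 0.4872 -0.2055] 25 [ 0.4667 -0.1933  0.0606] [ 0.4752 -0.1831  0.0683]
0.5 offset [-0.03  0.01  0.02] spin -0.0006 rows 1.0
0.525 offset [-0.52 -0.04  0.02] spin -0.0152 rows 1.0
0.55 offset [-0.99 -0.08  0.02] spin -0.0305 rows 1.0
0.575 offset [-1.46 -0.12  0.02] spin -0.0465 rows 1.0
0.6 offset [-1.92 -0.16  0.02] spin -0.0631 rows 1.0
0.625 offset [-2.38 -0.19  0.02] spin -0.0804 rows 1.0
0.65 offset [-2.82 -0.21  0.02] spin -0.0985 rows 1.0
0.675 offset [-3.25 -0.23  0.02] spin -0.1174 rows 1.0
0.7 offset [-3.68 -0.25  0.02] spin -0.137 rows 1.0
0.725 offset [-4.1  -0.26  0.02] spin -0.1576 rows 2.0
0.75 offset [-4.51 -0.27  0.02] spin -0.179 rows 2.0
0.775 offset [-4.91 -0.27  0.02] spin -0.2014 rows 2.0
0.8 offset [-5.31 -0.27  0.02] spin -0.2248 rows 2.0
```

apply_moves([
  {"grip": 0.23, "offset": [-0.6, -0.05, 0], "spin": -0.018},
  {"grip": 0.23, "offset": [-1.2, -0.1, 0], "spin": -0.037},
  {"grip": 0.23, "offset": [-1.8, -0.15, 0], "spin": -0.058},
  {"grip": 0.23, "offset": [-2.4, -0.19, 0], "spin": -0.08},
  {"grip": 0.23, "offset": [-3.0, -0.22, 0], "spin": -0.106},
])

```text
time_s: 12.3
tcp_pos: [0.4861, -0.2117, 0.0562]
ee_rot: [[-0.375, -0.927, 0.0], [-0.927, 0.375, -0.0], [-0.0, -0.0, -1.0]]
wrist_force: [-1.5, -0.2, 0.5]
gripper_width: 0.231
gripper_force: 0.5
```

Run:
```python
from h import *
pick();picktop()
for k in np.arange(.65,1.01,.05): print(k.round(3),end=" ");go(*tcp(*bez(A,k)))
```

```text
t 12.35 tcp [ 0.4867 -0.2112  0.0562] F [ 0.2  0.1 -0. ] expect [ 0.5    -0.1781]
top: expect [ 0.4998 -0.1784] 49 [ 0.4783 -0.1688  0.0621] [ 0.4904 -0.1547  0.0706]
0.65 offset [0.18 0.02 0.02] spin 0.0077 rows 1.0
0.7 offset [-0.67 -0.11  0.02] spin -0.0309 rows 1.0
0.75 offset [-1.49 -0.21  0.02] spin -0.0729 rows 1.0
0.8 offset [-2.28 -0.3   0.02] spin -0.1187 rows 1.0
0.85 offset [-3.05 -0.37  0.02] spin -0.1685 rows 2.0
0.9 offset [-3.79 -0.42  0.02] spin -0.2228 rows 2.0
0.95 offset [-4.51 -0.45  0.02] spin -0.2816 rows 2.0
1.0 offset [-5.21 -0.47  0.02] spin -0.3452 rows 3.0
```

apply_moves([
  {"grip": 0.23, "offset": [-0.5, -0.09, 0], "spin": -0.024},
  {"grip": 0.23, "offset": [-1.1, -0.17, 0], "spin": -0.053},
  {"grip": 0.23, "offset": [-1.7, -0.24, 0], "spin": -0.085},
  {"grip": 0.23, "offset": [-2.3, -0.3, 0], "spin": -0.12},
  {"grip": 0.23, "offset": [-2.8, -0.35, 0], "spin": -0.152},
])

```text
time_s: 12.9
tcp_pos: [0.4999, -0.1871, 0.0562]
ee_rot: [[-0.229, -0.973, 0.0], [-0.973, 0.229, -0.0], [-0.0, -0.0, -1.0]]
wrist_force: [0.0, -0.9, 1.4]
gripper_width: 0.231
gripper_force: 0.4
```

Run:
```python
from h import *
pick();picktop()
for k in np.arange(.8,1.01,.05): print(k.round(3),end=" ");go(*tcp(*bez(A,k)))
```

```text
t 12.95 tcp [ 0.5003 -0.1866  0.0562] F [ 0.  -0.1  0.9] expect [ 0.5084 -0.1519]
body 86 [ 0.5024 -0.1576] 0.0013
top: expect [ 0.5082 -0.1521] 80 [ 0.4848 -0.1443  0.0604] [ 0.5055 -0.1265  0.0791]
0.8 offset [0.5  0.12 0.01] spin 0.0335 rows 1.0
0.85 offset [-0.25 -0.07  0.01] spin -0.0164 rows 1.0
0.9 offset [-0.98 -0.23  0.01] spin -0.0706 rows 1.0
0.95 offset [-1.68 -0.37  0.02] spin -0.1294 rows 1.0
1.0 offset [-2.37 -0.49  0.02] spin -0.193 rows 2.0
```

apply_moves([
  {"grip": 0.23, "offset": [-0.6, -0.14, 0], "spin": -0.042},
  {"grip": 0.23, "offset": [-1.2, -0.27, 0], "spin": -0.088},
  {"grip": 0.23, "offset": [-1.8, -0.39, 0], "spin": -0.14},
  {"grip": 0.23, "offset": [-2.3, -0.48, 0], "spin": -0.19},
])

```text
time_s: 13.4
tcp_pos: [0.5097, -0.1661, 0.0562]
ee_rot: [[-0.042, -0.999, 0.0], [-0.999, 0.042, -0.0], [0.0, -0.0, -1.0]]
wrist_force: [-0.0, -0.5, 0.0]
gripper_width: 0.232
gripper_force: 0.4
```

Run:
```python
from h import *
pick();picktop(.06)
go(*tcp(WIDE,HX))
```

```text
t 13.45 tcp [ 0.5101 -0.1657  0.0562] F [ 0.2 -0.5  0.1] expect [ 0.5115 -0.13  ]
body 309 [ 0.5091 -0.1373] 0.0026
top: expect [ 0.5114 -0.1302] 108 [ 0.4863 -0.1267  0.0609] [ 0.5145 -0.1034  0.0794]
offset [-5.1  -0.02  0.02] spin -0.0043 rows 1.0
```

apply_moves([
  {"grip": 0.23, "offset": [-0.6, 0, 0], "spin": 0},
  {"grip": 0.23, "offset": [-1.2, 0, 0], "spin": 0},
  {"grip": 0.23, "offset": [-1.8, 0, 0], "spin": 0},
  {"grip": 0.23, "offset": [-2.4, 0, 0], "spin": 0},
])

```text
time_s: 13.9
tcp_pos: [0.5105, -0.1418, 0.0562]
ee_rot: [[-0.044, -0.999, -0.0], [-0.999, 0.044, 0.0], [-0.0, 0.0, -1.0]]
wrist_force: [0.1, -0.5, -0.2]
gripper_width: 0.233
gripper_force: 0.4
```

apply_moves([
  {"grip": 0.23, "offset": [-0.6, 0, 0], "spin": 0},
  {"grip": 0.23, "offset": [-1.2, 0, 0], "spin": 0},
  {"grip": 0.23, "offset": [-1.7, 0, 0], "spin": 0},
  {"grip": 0.23, "offset": [-2.0, 0, 0], "spin": 0},
])

```text
time_s: 14.3
tcp_pos: [0.5115, -0.1218, 0.0562]
ee_rot: [[-0.044, -0.999, -0.0], [-0.999, 0.044, 0.0], [-0.0, 0.0, -1.0]]
wrist_force: [-0.1, -0.7, 0.8]
gripper_width: 0.23
gripper_force: 0.4
```

Run:
```python
from h import *
pick();picktop(.06)
go(*tcp(WIDE,HX))
```

```text
t 14.35 tcp [ 0.5116 -0.1216  0.0561] F [ 0.3  0.8 -0.8] expect [ 0.5131 -0.0859]
nozzle 0.085 8 [ 0.5097 -0.0882  0.0982] 0.0999
nozzle 0.095 21 [ 0.5092 -0.088   0.1028] 0.1099
nozzle 0.105 15 [ 0.5086 -0.0877  0.1117] 0.118
body 546 [ 0.5131 -0.0911] 0.0029
top: expect [ 0.5131 -0.0862] 81 [ 0.4887 -0.0791  0.0618] [ 0.5116 -0.0608  0.0791]
offset [-0.69 -0.03  0.01] spin -0.0044 rows 1.0
```

The bottle is upright inside the bay with about 7 mm left. I'll press it home gently.

apply_moves([
  {"grip": 0.23, "offset": [-0.3, 0, 0], "spin": 0},
  {"grip": 0.23, "offset": [-0.5, 0, 0], "spin": 0},
  {"grip": 0.23, "offset": [-0.62, 0, 0], "spin": 0},
  {"grip": 0.23, "offset": [-0.7, 0, 0], "spin": 0},
])

```text
time_s: 14.8
tcp_pos: [0.5118, -0.1153, 0.0562]
ee_rot: [[-0.044, -0.999, 0.0], [-0.999, 0.044, -0.0], [0.0, -0.0, -1.0]]
wrist_force: [-0.3, -1.5, 0.2]
gripper_width: 0.231
gripper_force: 0.4
```

apply_moves([
  {"grip": 0.23, "offset": [-0.1, 0, 0], "spin": 0},
])

```text
time_s: 14.9
tcp_pos: [0.5119, -0.1144, 0.0562]
ee_rot: [[-0.044, -0.999, -0.0], [-0.999, 0.044, -0.0], [0.0, -0.0, -1.0]]
wrist_force: [0.3, -0.5, -0.2]
gripper_width: 0.23
gripper_force: 0.4
```

apply_moves([
  {"grip": 0.23, "offset": [-0.1, 0, 0], "spin": 0},
])

```text
time_s: 15.0
tcp_pos: [0.5119, -0.1136, 0.0562]
ee_rot: [[-0.044, -0.999, -0.0], [-0.999, 0.044, -0.0], [0.0, 0.0, -1.0]]
wrist_force: [0.3, -5.0, 1.7]
gripper_width: 0.232
gripper_force: 2.1
```

apply_moves([
  {"grip": 0.23, "offset": [0.4, 0, 0], "spin": 0},
  {"grip": 0.23, "offset": [2, 0, 0], "spin": 0},
  {"grip": 0.23, "offset": [6, 0, 0], "spin": 0},
  {"grip": 0.23, "offset": [11, 0, -3], "spin": 0},
  {"grip": 0.23, "offset": [15, 0, -7], "spin": 0},
])

```text
time_s: 15.5
tcp_pos: [0.5042, -0.2538, 0.1149]
ee_rot: [[-0.044, -0.999, -0.005], [-0.999, 0.044, 0.002], [-0.001, 0.005, -1.0]]
wrist_force: [1.1, -0.4, 0.3]
gripper_width: 0.232
gripper_force: 0.0
```

apply_moves([
  {"grip": 0.23, "offset": [4, 0, -4], "spin": 0},
  {"grip": 0.23, "offset": [8, 0, -6], "spin": 0},
  {"grip": 0.23, "offset": [11, 0, -6], "spin": 0},
  {"grip": 0.23, "offset": [11, 0, -6], "spin": 0},
  {"grip": 0.23, "offset": [11, 0, -6], "spin": 0},
])

```text
time_s: 16.0
tcp_pos: [0.5002, -0.3627, 0.1753]
ee_rot: [[-0.046, -0.999, -0.001], [-0.999, 0.046, 0.001], [-0.001, 0.001, -1.0]]
wrist_force: [-0.5, 0.6, -0.1]
gripper_width: 0.232
gripper_force: 0.0
```

Run:
```python
from h import *
look("end")
W=pts(dict(np.load("top_end.npz")))
L=np.stack([HX,[-HX[1],HX[0]]])
d=W[163:270,295:352].reshape(-1,3);d=d[(d[:,2]>.015)&(d[:,2]<.027)][:,:2]
lx=(d-[.556,-.0699])@L.T*1e3;lx=lx[(np.abs(lx[:,0])<35)&(np.abs(lx[:,1])<95)];print("dock extents",np.percentile(lx,[.5,99.5],axis=0))
for n,h,z0,z1 in(("wide",WIDE,.06,.076),("narrow",NARROW,.048,.061)):
    p=W.reshape(-1,3);p=p[(np.hypot(*(p[:,:2]-h).T)<.045)&(p[:,2]>z0)&(p[:,2]<z1)]
    (x,y),rad=cv2.minEnclosingCircle(p[:,:2].astype(np.float32));print(n,len(p),"error mm local",(L@(np.array([x,y])-h)*1e3).round(1),"r",rad)
```

```text
16.0 [ 0.5002 -0.3627  0.1753] [-0.5   0.56 -0.1 ]
dock extents [[-30.10507267 -86.44334246]
 [ 28.55934803  87.58714418]]
wide 369 error mm local [0.9 0.7] r 0.027139654383063316
narrow 227 error mm local [-0.1  0.1] r 0.021710168570280075
```

View pics/end.png

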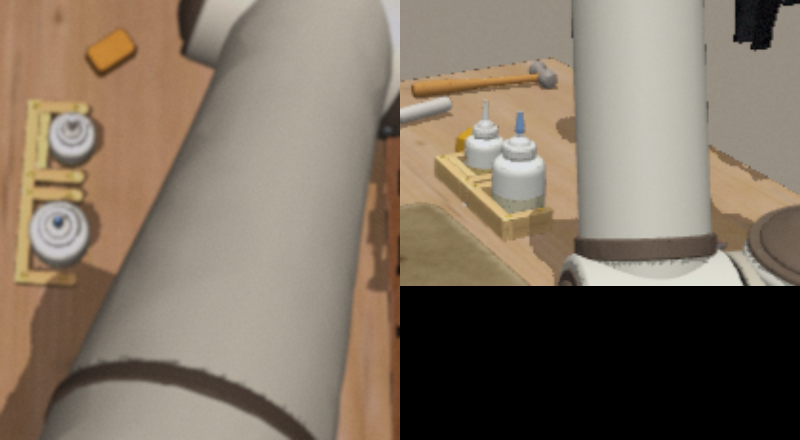

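Both bottles stand upright and fully home, flux at left panel (72,137) and pickle at (58,233), each within about 1 mm of its home point. The arm is clear, so I'll hand in.

```bash
python3 -c "
from station import r
print(r.finish_job())"
```

```text
the job is handed in; nothing more can be done
None
```

Both bottles were pushed upright into their bays, pickle in the wide one and flux in the narrow one, each measured within about 1 mm of its home point; the arm was clear and the job was handed in at about 16 s.

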